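# Put three swapped reagent bottles back in their colour stations

### The job

The three reagent bottles beside the titrator were put back in the wrong stations: move them so that each stands upright in the well of the station whose colour matches its cap, parking one bottle, set down and let go, in the empty grey station while you make the swaps. Set the bottles down gently, never drop or tip one, and do not disturb the beaker, the brass weight or the black dish.

Things in the scene. Friction and masses are not known exactly. Their poses are not given: they have to be found in the camera images.
- bottle_orange: loose reagent bottle, amber-brown glass, with its screw cap in orange and a stripe in orange on its white label. Round and upright: body 52 mm across up to 78 mm high, tapering to a 28 mm neck at 90 mm; the cap is a plain cylinder 34 mm across from 96 to 122 mm high (the top), the best place to grip. Mass 0.15 to 0.32 kg. Origin: centre of its underside; z runs up the bottle; yaw means nothing. At the start it stands in a station of the wrong colour.
- bottle_blue: loose reagent bottle, white plastic, with its screw cap in blue and a stripe in blue on its white label. Round and upright: body 52 mm across up to 78 mm high, tapering to a 28 mm neck at 90 mm; the cap is a plain cylinder 34 mm across from 96 to 122 mm high (the top), the best place to grip. Mass 0.15 to 0.32 kg. Origin: centre of its underside; z runs up the bottle; yaw means nothing. At the start it stands in a station of the wrong colour.
- bottle_green: loose reagent bottle, clear plastic, with its screw cap in green and a stripe in green on its white label. Round and upright: body 52 mm across up to 78 mm high, tapering to a 28 mm neck at 90 mm; the cap is a plain cylinder 34 mm across from 96 to 122 mm high (the top), the best place to grip. Mass 0.15 to 0.32 kg. Origin: centre of its underside; z runs up the bottle; yaw means nothing. At the start it stands in a station of the wrong colour.
- station_orange: orange bottle station: a round shallow plastic tray fixed to the bench, 82 mm across, 12 mm high, with a 5 mm rim wall round a flat well 72 mm across; the well's floor is 5 mm above the bench. Origin: centre of its underside, on the bench; z up. Home of the bottle with the orange cap; it holds another bottle at the start.
- station_blue: blue bottle station: a round shallow plastic tray fixed to the bench, 82 mm across, 12 mm high, with a 5 mm rim wall round a flat well 72 mm across; the well's floor is 5 mm above the bench. Origin: centre of its underside, on the bench; z up. Home of the bottle with the blue cap; it holds another bottle at the start.
- station_green: green bottle station: a round shallow plastic tray fixed to the bench, 82 mm across, 12 mm high, with a 5 mm rim wall round a flat well 72 mm across; the well's floor is 5 mm above the bench. Origin: centre of its underside, on the bench; z up. Home of the bottle with the green cap; it holds another bottle at the start.
- station_grey: grey bottle station: a round shallow plastic tray fixed to the bench, 82 mm across, 12 mm high, with a 5 mm rim wall round a flat well 72 mm across; the well's floor is 5 mm above the bench. Origin: centre of its underside, on the bench; z up. The spare station: empty at the start.
- beaker: loose clear glass beaker, empty, 54 mm across, 62 mm high, standing among the stations. Origin: centre of its underside. Not to be disturbed.
- weight: loose brass calibration weight with a knob on top, 44 mm across, 55 mm high, standing among the stations. Origin: centre of its underside. Not to be disturbed.
- dish: loose black round dish, closed, 58 mm across, 16 mm high, lying among the stations. Origin: centre of its underside. Not to be disturbed.
There are look-alikes about, which are no part of the job. There is more than one size of the station_orange; the one meant has the size given above.

How it is judged:
By the outcome, as a careful person would: the job done as asked, in the order asked, and still so for the second after the job is handed in, with the robot touching nothing.
It also fails if it takes over 120 s, if anything falls off the work surface, if the arm or the gripper's body presses on something with over 40 N, if the wrist force passes 120 N, or if a joint passes its speed limit or range.

### The arm

A 6-joint arm with a two-finger parallel gripper is mounted at the origin on the work surface. World frame = base frame: x ahead of the robot, y to its left, z up, the work surface at z = 0. Lengths are in m, angles in rad, forces in N, time in s.
With the tool pointing down it reaches from about 0.375 to 0.975 m from the base axis. Payload 3.8 kg.
Tool frame: the origin (TCP) lies between the finger pads; the fingertips stand 25 mm ahead of it and the grasp point (between the pads) lies 6 mm ahead of it (robot.tip_reach is the z of the fingertips in the tool frame, in m); z points along the fingers, y is the line along which they close (so a half turn about z gives the same grasp; the last joint's range is limited). The gripper opens to 85 mm and grips with 20 to 120 N. Pads are 22 mm wide; open, the fingers measure 114 mm over their backs; the gripper's body (76 mm by 85 mm) begins 54 mm behind the grasp point. The pads swing forward as they close: fully open they stand 13 mm farther back than shut.
Start: joints at [1.13, 0.264, 1.604, -0, 1.274, -0.037], TCP at [0.265, 0.621, 0.219] pointing down, gripper open.
Joint ranges: [-2.63, 2.63], [-0.94, 2.18], [0.31, 2.57], [-1.31, 4.45], [0, 2.66], [-2.55, 2.55]. Speed limits (rad/s): [2.57, 2.57, 3.14, 3.14, 3.14, 3.14].

### API

Orientations are given as a unit quaternion [x, y, z, w].
In Python, from plant import robot gives the robot as it stands.
- The arm moves only by the tool arm_command, never from a script. Its argument "commands" is a list of rows, each a list of 6 numbers: the shift along the tool's x, y, z in mm, then the turn, a rotation vector about the tool's x, y, z in degrees. A call has 1 to 20 rows; each row is the pose to reach, as a shift and turn from the pose commanded when the call began, along the tool's axes at that moment; what a row does not reach only later rows make up. A row lasts 1/10 s, in which the tool goes at most 50 mm and 8.59 degrees, less where a joint would pass 70% of its speed; a pose out of reach is approached as far as the arm can. A call with a gripper value outside its range is refused whole. "claw" is the finger opening in mm, from 0 to 85.4, set as the call begins (left out, the last holds). The fingers move at their own pace and stop on an object; "force" is the grip in N (left out, the last holds). Time passes only in rows, so rows that repeat a pose let the fingers close. It gives the time, the measured TCP pose, the force, the opening and the grip force at its end, in the units of the state.
- robot.sense(): the state, without advancing time (a new reading comes with each control period).
- robot.camera(name): name is "scene" or "top" or "wrist"; returns the picture (384x512x3 uint8, blue, green, red); there is no depth.
- robot.calibration(name): a dict with "K" (3x3 intrinsics, pixels), "cam_to_world" (4x4, takes a point from camera to world coordinates). Camera axes: x right, y down, z forward; pixel columns grow to the right and rows downward; lengths in m; the calibration is good to about 2 mm. A picture is of the moment at which its call begins: read the wrist's pose just before it. calibration takes no time and is no camera call; for the wrist camera it gives the pose at the moment of the call.
- robot.close_job(): hands the job in; it is judged then, once.
Trained networks look in the newest picture that a camera, given by its name, has taken for a name from the list of things; names that differ only in an ending like _2 or _b are one class to them, and where a whole thing is asked for, a point or a joint stands for the part that bears it (a point fixed in the world has none). Each returns a list of dicts, best first, with "score" (0 to 1); they miss things now and then, are a little off and sometimes report something else, mostly with a low value. They report only what shows in the picture. A call takes as long as a camera call. They do not tell look-alikes from the thing itself.
- robot.search_frame(camera, name): "centre" ([column, row] in pixels, amid what is visible of it).
- robot.masks_of(camera, name): "mask" (384x512 bool, what is visible of it) and "centre" ([column, row] in pixels, amid what is visible of it).
The state is a dict: "time": time; "q": joint angles; "qd": joint speeds; "effort": joint torques, N m; "eef_pos": TCP position; "orientation": TCP orientation; "wrist_force": force on the tool from outside, world axes, zero at the start; "torque": the same for the moment, N m; "gripper_width": opening from 0.0 (shut) to 1.0 (fully open); "grip_force": force on a finger pad.
Only numpy, scipy, OpenCV 4.12 (cv2) and the standard library are available. Lean on these libraries where they do the work, as an engineer would, in place of code of your own. Each camera call takes 0.05 s, during which the arm holds its last target. There are 200 camera calls.

## Working session

There is one attempt and no reset: what is moved stays moved. The work goes in short steps, Python scripts to look and compute and a tool call to move; the robot and the scene stay as the last step left them, time stands still between calls to the robot, and variables do not carry over. Pictures are saved under pics/ and viewed, at most 14 in all, crops included, and the job is handed in when it is done.

Besides the shell and the picture viewer there is one more tool, called after "Call:" as a command line: name --pt "numbers of a row" for each row, then --argument value for the rest. arm_command: Moves the arm, as the interface text tells. Its arguments: {"type":"object","properties":{"commands":{"type":"array","items":{"type":"array","items":{"type":"number"}}},"claw":{"type":"number"},"force":{"type":"number"}},"required":["commands"]}

```bash
mkdir -p pics; ls
python3 - <<'E'
from plant import robot
import cv2,numpy as np
a=robot.camera("scene");b=robot.camera("top")
cv2.imwrite("pics/s1.png",a);cv2.imwrite("pics/t1.png",cv2.resize(b,(800,600)))
for c in("top","scene"):
    k=robot.calibration(c);print(np.round(k["K"],1).tolist(),np.round(k["cam_to_world"],3).tolist())
s=robot.sense();print(s["eef_pos"],s["orientation"],s["time"],s["wrist_force"])
E
```

```text
pics
[[391.7, 0.0, 255.1], [0.0, 391.7, 199.4], [0.0, 0.0, 1.0]] [[0.015, -0.995, 0.099, 0.443], [-1.0, -0.017, -0.011, 0.1], [0.012, -0.099, -0.995, 0.962], [0.0, 0.0, 0.0, 1.0]]
[[495.7, 0.0, 260.8], [0.0, 495.7, 186.6], [0.0, 0.0, 1.0]] [[-0.588, 0.602, -0.54, 1.237], [0.809, 0.447, -0.382, 0.566], [0.012, -0.661, -0.75, 1.036], [0.0, 0.0, 0.0, 1.0]]
[0.26493755 0.62008381 0.2174612 ] [ 2.00539097e-01  9.79685165e-01 -9.95087243e-04 -2.41880025e-04] 0.1 [ 0.41872786 -1.24363271 -0.50610972]
```

View pics/s1.png

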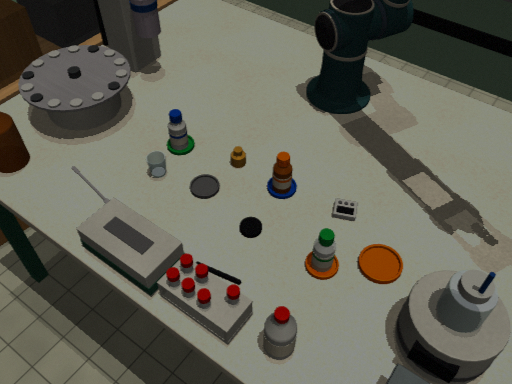

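View pics/t1.png

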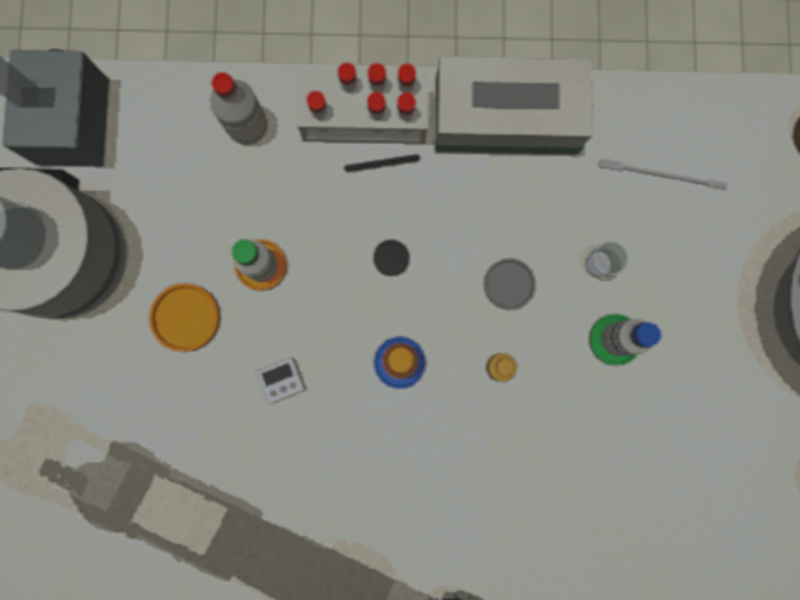

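The scene shows the green cap in the small orange station, the orange cap in the blue station and the blue cap in the green station. In the top view (800 px wide) these are at (260,265), (400,362) and (615,340). The empty grey station is at (510,284). The large orange tray at (185,318) is a look-alike.

```bash
cat > h.py <<'E'
from plant import robot
import cv2,numpy as np
from scipy.optimize import least_squares
def proj(cam,px,z,cal=None):
    c=cal or robot.calibration(cam);T=np.array(c["cam_to_world"])
    p=np.atleast_2d(px).astype(float)
    d=np.c_[p,np.ones(len(p))]@np.linalg.inv(c["K"]).T@T[:3,:3].T
    return (T[:3,3]+d*((z-T[2,3])/d[:,2])[:,None])[:,:2]
def circ(P,r):
    m=(P.max(0)+P.min(0))/2
    f=least_squares(lambda c:np.hypot(*(P-c).T)-r,m,loss="soft_l1",f_scale=.001)
    return f.x,np.sqrt(np.mean(f.fun**2))
def hull(m):
    h=cv2.convexHull(np.argwhere(m)[:,::-1].astype(np.int32))
    im=cv2.drawContours(np.zeros(m.shape,np.uint8),[h],-1,1,-1)
    c=max(cv2.findContours(im,0,cv2.CHAIN_APPROX_NONE)[0],key=len)
    return c[:,0,:]
HUE={"orange":(3,20),"blue":(105,125),"green":(50,80)}
E
python3 - <<'E'
from h import *
for cam in("top","scene"):
    im=robot.camera(cam)
    for n in("station_grey","station_orange","station_blue","station_green","beaker","weight","dish","bottle_orange","bottle_blue","bottle_green"):
        z=.012 if "station" in n else .0
        for d in robot.masks_of(cam,n)[:3]:
            if d["score"]<.3: continue
            if "station" in n or n=="dish":
                c,e=circ(proj(cam,hull(d["mask"]),z),.041 if z else .029)
                print(cam,n,round(d["score"],2),np.round(c,4),round(e,4),d["mask"].sum())
            elif "bottle" in n:
                # cap: coloured pixels of bottle's mask near its top
                hsv=cv2.cvtColor(im,cv2.COLOR_BGR2HSV);a,b=HUE[n[7:]]
                m=d["mask"]&(hsv[...,0]>=a)&(hsv[...,0]<=b)&(hsv[...,1]>110)
                nn,lab,st,ce=cv2.connectedComponentsWithStats(m.astype(np.uint8))
                i=1+st[1:,4].argmax()
                print(cam,n,round(d["score"],2),ce[i].round(1),st[i],proj(cam,ce[i],.12).round(4))
            else: print(cam,n,round(d["score"],2),proj(cam,d["centre"],.03).round(3))
E
```

```text
top station_grey 0.66 [ 0.5856 -0.0846] 0.0008 890
top station_grey 0.33 [0.6103 0.3211] 0.0092 609
top station_orange 0.75 [0.6078 0.306 ] 0.0053 382
top station_orange 0.58 [0.5219 0.4233] 0.0129 1585
top station_blue 0.77 [0.4596 0.0875] 0.001 512
top station_green 0.57 [ 0.4993 -0.2476] 0.0048 418
top beaker 0.78 [[ 0.625 -0.233]]
top weight 0.73 [[ 0.459 -0.067]]
top dish 0.77 [0.6257 0.1034] 0.001 436
top bottle_orange 0.72 [255.9 230.5] [246 220  21  22 352] [[0.4595 0.0883]]
top bottle_blue 0.7 [413.7 213.7] [405 207  18  15 201] [[ 0.5012 -0.2527]]Traceback (most recent call last):
  File "<stdin>", line 16, in <module>
ValueError: attempt to get argmax of an empty sequence
```

Run:
```python
from h import *
for cam in("top","scene"):
    im=robot.camera(cam);hsv=cv2.cvtColor(im,cv2.COLOR_BGR2HSV)
    for n in("station_grey","station_orange","station_blue","station_green"):
        for d in robot.masks_of(cam,n)[:2]:
            if d["score"]<.5: continue
            h=cv2.convexHull(np.argwhere(d["mask"])[:,::-1].astype(np.int32))[:,0]
            c,e=circ(proj(cam,h,.012),.041); print(cam,n,np.round(c,4),round(e,4))
    for n in HUE:
        a,b=HUE[n];m=(hsv[...,0]>=a)&(hsv[...,0]<=b)&(hsv[...,1]>110)
        nn,lab,st,ce=cv2.connectedComponentsWithStats(m.astype(np.uint8))
        for i in range(1,nn):
            if st[i,4]>80: print(cam,n,ce[i].round(1),st[i],proj(cam,ce[i],.12).round(4))
```

```text
top station_grey [ 0.5855 -0.0837] 0.0013
top station_orange [0.5295 0.4184] 0.014
top station_orange [0.6078 0.3064] 0.001
top station_blue [0.4576 0.087 ] 0.0022
top orange [170.6 172.2] [150 153  33  33 330] [[0.5827 0.2751]]
top orange [117.4 202.7] [  95  181   45   44 1520] [[0.5145 0.3867]]
top orange [255.8 230.6] [246 220  21  22 353] [[0.4595 0.0883]]
top orange [320.8 234.8] [312 227  18  17 231] [[ 0.4526 -0.0511]]
top blue [413.9 213.8] [406 207  17  15 196] [[ 0.501  -0.2531]]
top blue [254.8 232.9] [240 216  32  32 363] [[0.4545 0.0906]]
top green [156.1 160.8] [149 154  15  15 175] [[0.6074 0.3075]]
top green [387.9 218. ] [378 201  29  32 328] [[ 0.491  -0.1964]]
scene station_grey [ 0.5898 -0.0814] 0.0026
scene station_orange [0.6136 0.3105] 0.001
scene station_orange [0.5342 0.4301] 0.0158
scene station_blue [0.465  0.0893] 0.0015
scene station_green [ 0.5065 -0.2466] 0.002
scene orange [17.  46.4] [   0    0   61  104 3023] [[ 0.5577 -0.8932]]
scene orange [163.6   3.4] [157   0  20  11 121] [[ 0.0688 -0.7061]]
scene orange [94.1 40. ] [ 79  32  25  14 173] [[ 0.3
[... 199 characters left out ...]
2 454] [[0.4913 0.1064]]
scene orange [380.1 263.5] [ 358  244   45   40 1421] [[0.6029 0.4394]]
scene orange [320.9 268.2] [305 251  34  29 429] [[0.6897 0.3419]]
scene blue [143.7   7.4] [130   0  27  13 181] [[ 0.1326 -0.7433]]
scene blue [175.2 115.8] [169 109  13  15 149] [[ 0.5058 -0.249 ]]
scene blue [281.7 190. ] [267 178  30  21 240] [[0.5555 0.1477]]
scene blue [486.9 281.9] [479 272  16  21 117] [[0.5095 0.6433]]
scene green [181.7 147.1] [167 135  27  20 210] [[ 0.5891 -0.1495]]
scene green [ 21.2 244.5] [   0  205   48   77 1142] [[ 1.0324 -0.226 ]]
scene green [326.2 236.9] [319 228  15  18 217] [[0.6118 0.3085]]
scene green [123.  271.5] [ 82 241  76  54 337] [[0.9474 0.0061]]
```

Call:
arm_command --pt "-40 -42 0 0 0 0" --pt "-80 -84 0 0 0 0" --pt "-120 -126 0 0 0 0" --pt "-160 -168 0 0 0 0" --pt "-200 -210 0 0 0 0" --pt "-240 -252 -5 0 0 0" --pt "-275 -290 -10 0 0 0" --pt "-305 -322 -20 0 0 0" --pt "-330 -350 -20 0 0 0" --pt "-352 -374 -20 0 0 0" --pt "-370 -394 -20 0 0 0" --pt "-382 -406 -20 0 0 0" --pt "-388 -412 -20 0 0 0" --pt "-388 -412 -20 0 0 0" --pt "-388 -412 -20 0 0 0" --claw 60 --force 40

```text
time: 2.6
eef_pos: [0.4599, 0.0901, 0.2386]
orientation: [0.2, 0.98, 0.0, -0.0]
wrist_force: [-0.5, 0.0, 0.9]
gripper_width: 0.702
grip_force: 0.0
```

Run:
```python
from h import *
s=robot.sense();print(s["eef_pos"],s["orientation"],s["time"],s["wrist_force"],s["q"])
k=robot.calibration("wrist");print(np.round(k["K"],1).tolist(),np.round(k["cam_to_world"],3).tolist())
cv2.imwrite("pics/w1.png",robot.camera("wrist"))
```

```text
[0.45986097 0.09012259 0.23859153] [ 2.00366921e-01  9.79720867e-01  2.35569902e-04 -2.51656894e-04] 2.6 [-0.53459747  0.01706432  0.91413947] [ 1.39892519e-01 -1.47542481e-01  2.00114965e+00  6.37813786e-04
  1.28830192e+00 -1.02761683e+00]
[[293.5, 0.0, 259.0], [0.0, 293.5, 196.4], [0.0, 0.0, 1.0]] [[0.392, 0.875, 0.283, 0.387], [0.92, -0.373, -0.12, 0.12], [0.0, 0.307, -0.952, 0.393], [0.0, 0.0, 0.0, 1.0]]
```

View pics/w1.png

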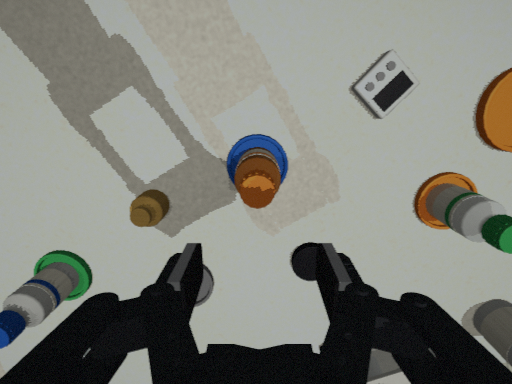

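The wrist view shows the orange cap at about (258,190), centred between the fingers, with the blue tray at (257,162). I'll check this against the predicted projection.

Run:
```python
from h import *
k=robot.calibration("wrist");T=np.linalg.inv(k["cam_to_world"])
def pr(p): 
    q=k["K"]@(T[:3,:3]@p+T[:3,3]);return q[:2]/q[2]
for x in(.460,.463): 
  for z in(.127,.101):
    t=np.linspace(0,6.28,40);P=np.array([pr(np.array([x+.017*np.cos(a),.089+.017*np.sin(a),z])) for a in t])
    print(x,z,P.min(0).round(1),P.max(0).round(1))
im=cv2.cvtColor(robot.camera("wrist"),cv2.COLOR_BGR2HSV)
print(robot.masks_of("wrist","bottle_orange")[0]["centre"])
m=robot.masks_of("wrist","bottle_orange")[0]["mask"];a=np.argwhere(m);print(a.min(0),a.max(0),[ (r,np.flatnonzero(m[r])[[0,-1]]) for r in range(150,212,6) if m[r].any()])
for n in("station_blue","station_orange","station_green"):
    for d in robot.masks_of("wrist",n)[:2]:
        h=cv2.convexHull(np.argwhere(d["mask"])[:,::-1].astype(np.int32))[:,0]
        print(n,d["score"],circ(proj("wrist",h,.012),.041))
```

```text
0.46 0.127 [241.  171.9] [276.9 206.3]
0.46 0.101 [242.5 166.1] [275.4 197.9]
0.463 0.127 [242.3 174.8] [278.1 209. ]
0.463 0.101 [243.7 168.7] [276.5 200.4]
[258.8, 176.2]
[147 235] [207 280] [(150, array([248, 268])), (156, array([242, 273])), (162, array([239, 276])), (168, array([237, 278])), (174, array([235, 279])), (180, array([236, 280])), (186, array([236, 279])), (192, array([239, 276])), (198, array([242, 273])), (204, array([246, 268]))]
station_blue 0.64 (array([0.4602447 , 0.08633228]), np.float64(0.0007253292663207436))
station_orange 0.88 (array([0.51857702, 0.40157454]), np.float64(0.006150104479084701))
station_orange 0.69 (array([0.6065359 , 0.30397801]), np.float64(0.0010187175429724065))
station_green 0.95 (array([ 0.49982932, -0.24521393]), np.float64(0.0013036174435052676))
```

Call:
arm_command --pt "-2 -1 25 0 0 0" --pt "-2 -1 60 0 0 0" --pt "-2 -1 85 0 0 0" --pt "-2 -1 103 0 0 0" --pt "-2 -1 113 0 0 0" --pt "-2 -1 117 0 0 0" --pt "-2 -1 117 0 0 0"

```text
time: 3.65
eef_pos: [0.4617, 0.0878, 0.1217]
orientation: [0.2, 0.98, -0.0, -0.0]
wrist_force: [-0.8, 0.1, -0.3]
gripper_width: 0.701
grip_force: 0.0
```

Call:
arm_command --pt "0 0 0 0 0 0" --pt "0 0 0 0 0 0" --pt "0 0 0 0 0 0" --pt "0 0 0 0 0 0" --pt "0 0 0 0 0 0" --pt "0 0 0 0 0 0" --claw 25 --force 45

```text
time: 4.25
eef_pos: [0.4616, 0.0877, 0.1218]
orientation: [0.201, 0.98, 0.0, 0.0]
wrist_force: [0.1, 1.1, 0.1]
gripper_width: 0.29
grip_force: 0.0
```

Run:
```python
from h import *
print(robot.sense()["gripper_width"],robot.sense()["grip_force"])
a=cv2.resize(robot.camera("wrist"),(400,300))
b=cv2.resize(robot.camera("scene")[110:230,200:360],(400,300))
cv2.imwrite("pics/w2.png",np.hstack([a,b]))
```

```text
0.28981253927804285 0.0
```

View pics/w2.png

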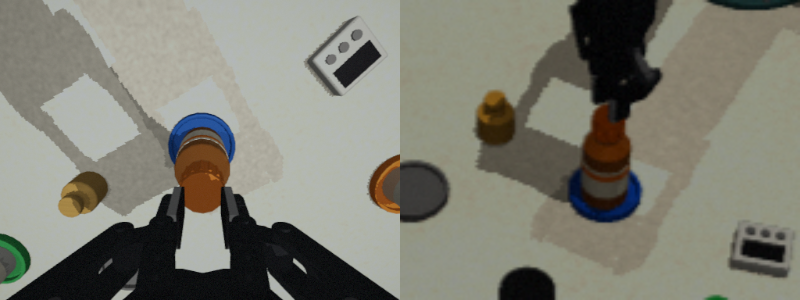

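The wrist view shows the cap between or just before the pads at about (203,195 in half-scale). The opening is 25 mm with no grip force, so I'll check the projection.

Run:
```python
from h import *
k=robot.calibration("wrist");T=np.linalg.inv(k["cam_to_world"])
def pr(p): 
    q=k["K"]@(T[:3,:3]@np.array(p)+T[:3,3]);return q[:2]/q[2]
im=robot.camera("wrist").copy()
t=np.linspace(0,6.28,40)
for z,c in((.127,(0,255,0)),(.101,(255,255,0))):
    P=np.array([pr([.461+.017*np.cos(a),.088+.017*np.sin(a),z]) for a in t]);cv2.polylines(im,[np.int32(P)],True,c)
    print(z,P.min(0),P.max(0))
print("tcp",pr([.4616,.0877,.1218]),"tip",pr([.4616,.0877,.097]))
s=cv2.cvtColor(robot.camera("scene"),cv2.COLOR_BGR2RGB)[...,::-1].copy()
cal=robot.calibration("scene");k=cal;T=np.linalg.inv(k["cam_to_world"])
for z in(.127,.101,.005):
    r=.017 if z>.1 else .026
    P=np.array([pr([.461+r*np.cos(a),.088+r*np.sin(a),z]) for a in t]);cv2.polylines(s,[np.int32(P)],True,(0,255,0))
cv2.imwrite("pics/w3.png",np.hstack([cv2.resize(im[150:330,160:360],(400,360),interpolation=2),cv2.resize(s[130:220,240:340],(400,360),interpolation=2)]))
```

```text
0.127 [231.19910954 218.164856  ] [291.10989067 272.12719166]
0.101 [234.80895141 202.60776719] [286.96813239 250.59554491]
tcp [261.02713617 242.89018498] tip [260.79378566 225.76295837]
```

View pics/w3.png

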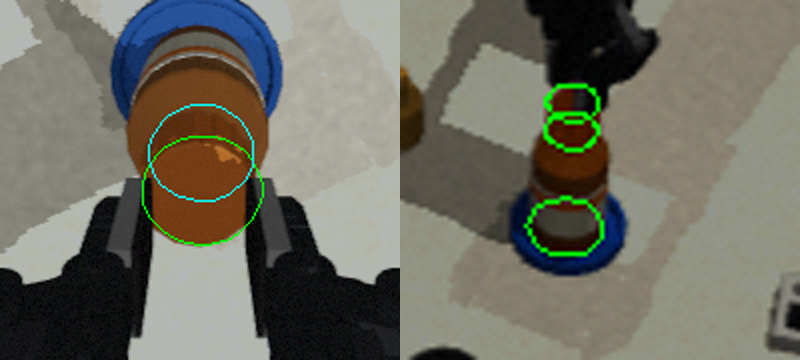

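The pads look as if they sit right at the cap's sides, so I'll close further and see whether they stop on it.

Call:
arm_command --pt "0 0 0 0 0 0" --pt "0 0 0 0 0 0" --pt "0 0 0 0 0 0" --claw 18 --force 45

```text
time: 4.75
eef_pos: [0.4615, 0.0877, 0.1216]
orientation: [0.2, 0.98, -0.0, -0.0]
wrist_force: [-0.5, -0.1, 0.6]
gripper_width: 0.212
grip_force: 0.0
```

Run:
```python
from h import *
a=robot.camera("wrist")[150:330,160:360]
b=robot.camera("scene")[130:220,240:340]
cv2.imwrite("pics/w4.png",np.hstack([cv2.resize(a,(400,360)),cv2.resize(b,(400,360))]))
```

```text
(no output)
```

View pics/w4.png

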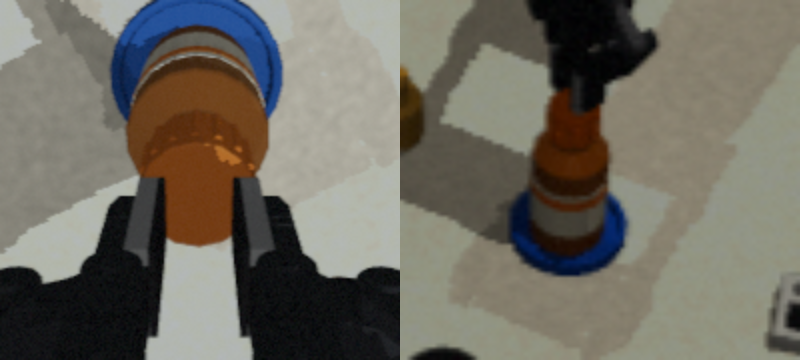

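The pads hide the cap's edges, so they're probably above the cap. I'll check the tip reach.

Run:
```python
from h import *
print([a for a in dir(robot) if a[0]!="_"],robot.tip_reach)
k=robot.calibration("wrist");T=np.linalg.inv(k["cam_to_world"])
s=robot.sense();from scipy.spatial.transform import Rotation as R
Q=R.from_quat(s["orientation"])
for x in(-.011,.011):
  for z in(-.02,-.01,0,.01,.025):
    o=[]
    for y in(-.009,.009):
        p=s["eef_pos"]+Q.apply([x,y,z]);c=T[:3,:3]@p+T[:3,3];q=k["K"]@c;o+=list((q[:2]/q[2]).round(0))
    print(x,z,o,c[2].round(3))
print(s["q"])
```

```text
['MotionError', 'calibration', 'camera', 'close_job', 'masks_of', 'search_frame', 'sense', 'tip_reach'] 0.025
-0.011 -0.02 [np.float64(244.0), np.float64(279.0), np.float64(278.0), np.float64(279.0)] 0.156
-0.011 -0.01 [np.float64(245.0), np.float64(268.0), np.float64(277.0), np.float64(269.0)] 0.165
-0.011 0 [np.float64(246.0), np.float64(259.0), np.float64(276.0), np.float64(259.0)] 0.175
-0.011 0.01 [np.float64(246.0), np.float64(251.0), np.float64(275.0), np.float64(251.0)] 0.184
-0.011 0.025 [np.float64(247.0), np.float64(240.0), np.float64(274.0), np.float64(240.0)] 0.199
0.011 -0.02 [np.float64(244.0), np.float64(241.0), np.float64(279.0), np.float64(241.0)] 0.149
0.011 -0.01 [np.float64(244.0), np.float64(233.0), np.float64(278.0), np.float64(233.0)] 0.159
0.011 0 [np.float64(245.0), np.float64(225.0), np.float64(277.0), np.float64(225.0)] 0.168
0.011 0.01 [np.float64(246.0), np.float64(219.0), np.float64(276.0), np.float64(219.0)] 0.178
0.011 0.025 [np.float64(247.0), np.float64(210.0), np.float64(275.0), np.float64(210.0)] 0.192
[ 1.34737490e-01 -4.33245383e-02  2.13167861e+00 -5.02399309e-06
  1.05329506e+00 -1.03225058e+00]
```

Call:
arm_command --pt "0 0 0 0 0 0" --pt "0 0 0 0 0 0" --pt "0 0 0 0 0 0" --pt "0 0 0 0 0 0" --pt "0 0 6 0 0 0" --pt "0 0 12 0 0 0" --pt "0 0 18 0 0 0" --pt "0 0 22 0 0 0" --pt "0 0 25 0 0 0" --pt "0 0 25 0 0 0" --claw 60

```text
time: 5.85
eef_pos: [0.4611, 0.0876, 0.096]
orientation: [0.201, 0.98, -0.0, -0.001]
wrist_force: [-0.7, -0.5, 0.3]
gripper_width: 0.7
grip_force: 0.0
```

Call:
arm_command --pt "0 0 0 0 0 0" --pt "0 0 0 0 0 0" --pt "0 0 0 0 0 0" --pt "0 0 0 0 0 0" --pt "0 0 0 0 0 0" --claw 20 --force 40

```text
time: 6.35
eef_pos: [0.462, 0.0877, 0.0972]
orientation: [0.201, 0.98, 0.0, 0.001]
wrist_force: [-0.1, -0.5, 1.7]
gripper_width: 0.379
grip_force: 39.9
```

Run:
```python
from h import *
a=robot.camera("wrist")[150:330,160:360]
b=robot.camera("scene")[130:220,240:340]
cv2.imwrite("pics/w5.png",np.hstack([cv2.resize(a,(400,360)),cv2.resize(b,(400,360))]))
```

```text
(no output)
```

View pics/w5.png

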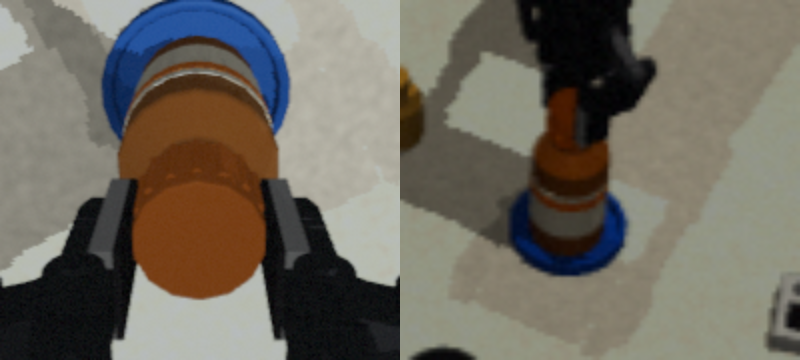

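The wrist and scene views show the pads on both sides of the orange cap, tips near the cap's lower edge. The opening is 32 mm and the grip 40 N, so the fingers reach about 25 mm less than stated. I'll lift.

Call:
arm_command --pt "0 0 -3 0 0 0" --pt "0 0 -10 0 0 0" --pt "0 0 -22 0 0 0" --pt "0 0 -40 0 0 0" --pt "0 0 -60 0 0 0" --pt "0 0 -78 0 0 0" --pt "0 0 -92 0 0 0" --pt "0 0 -100 0 0 0" --pt "0 0 -100 0 0 0" --pt "0 0 -100 0 0 0"

```text
time: 7.45
eef_pos: [0.4612, 0.0876, 0.1962]
orientation: [0.201, 0.98, -0.0, -0.0]
wrist_force: [-0.5, -0.2, -1.8]
gripper_width: 0.381
grip_force: 39.8
```

Call:
arm_command --pt "-9 -5 0 0 0 0" --pt "-28 -16 0 0 0 0" --pt "-52 -31 0 0 0 0" --pt "-80 -47 0 0 0 0" --pt "-108 -64 0 0 0 0" --pt "-134 -79 0 0 0 0" --pt "-156 -92 0 0 0 0" --pt "-172 -102 0 0 0 0" --pt "-180 -106 0 0 0 0" --pt "-183 -108 0 0 0 0" --pt "-183 -108 0 0 0 0" --pt "-183 -108 0 0 0 0"

```text
time: 8.65
eef_pos: [0.5869, -0.0827, 0.1966]
orientation: [0.2, 0.98, 0.0, -0.0]
wrist_force: [-0.4, 0.7, -2.5]
gripper_width: 0.378
grip_force: 39.9
```

Run:
```python
from h import *
w=robot.camera("wrist");b=robot.camera("top")
for cam in("wrist","top"):
    for d in robot.masks_of(cam,"station_grey")[:2]:
        h=cv2.convexHull(np.argwhere(d["mask"])[:,::-1].astype(np.int32))[:,0]
        print(cam,d["score"],circ(proj(cam,h,.012),.041))
print(robot.sense()["eef_pos"])
cv2.imwrite("pics/w6.png",np.hstack([cv2.resize(w,(400,300)),cv2.resize(robot.camera("scene")[60:240,100:340],(400,300))]))
```

```text
wrist 0.76 (array([ 0.58650792, -0.08550262]), np.float64(0.0005658004314824254))
wrist 0.58 (array([ 0.63410649, -0.2434188 ]), np.float64(0.005329001839516448))
top 0.78 (array([ 0.58480391, -0.0837496 ]), np.float64(0.000753719456139393))
[ 0.58714318 -0.08284243  0.1968978 ]
```

View pics/w6.png

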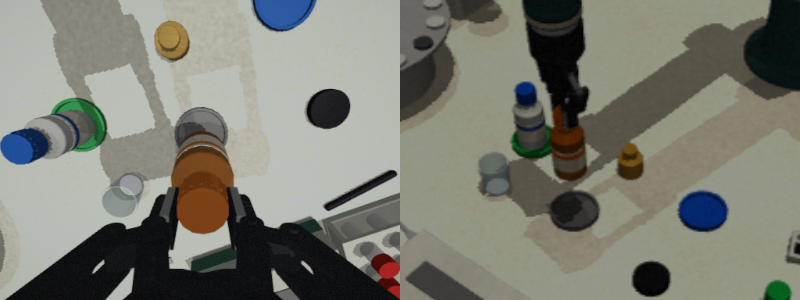

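The bottle hangs upright above the grey tray and is centred. I'll lower it.

Call:
arm_command --pt "-1 -1 8 0 0 0" --pt "-1 -1 25 0 0 0" --pt "-1 -1 48 0 0 0" --pt "-1 -1 70 0 0 0" --pt "-1 -1 84 0 0 0" --pt "-1 -1 91 0 0 0" --pt "-1 -1 94 0 0 0" --pt "-1 -1 96 0 0 0" --pt "-1 -1 97 0 0 0" --pt "-1 -1 98 0 0 0" --pt "-1 -1 98 0 0 0"

```text
time: 10.0
eef_pos: [0.5884, -0.0849, 0.0993]
orientation: [0.201, 0.98, 0.0, 0.001]
wrist_force: [-0.6, 1.1, -2.4]
gripper_width: 0.385
grip_force: 39.9
```

Call:
arm_command --pt "0 0 0.5 0 0 0" --pt "0 0 1 0 0 0" --pt "0 0 1.5 0 0 0" --pt "0 0 1.5 0 0 0"

```text
time: 10.4
eef_pos: [0.588, -0.0849, 0.0973]
orientation: [0.201, 0.98, -0.0, 0.0]
wrist_force: [0.7, -0.6, -2.2]
gripper_width: 0.38
grip_force: 40.1
```

Call:
arm_command --pt "0 0 0.5 0 0 0" --pt "0 0 1 0 0 0" --pt "0 0 1 0 0 0" --pt "0 0 1 0 0 0"

```text
time: 10.8
eef_pos: [0.5886, -0.0851, 0.0972]
orientation: [0.201, 0.98, -0.0, 0.001]
wrist_force: [-0.7, -0.5, 5.4]
gripper_width: 0.379
grip_force: 40.4
```

Call:
arm_command --pt "0 0 0 0 0 0" --pt "0 0 0 0 0 0" --pt "0 0 0 0 0 0" --pt "0 0 0 0 0 0" --pt "0 0 0 0 0 0" --pt "0 0 -10 0 0 0" --pt "0 0 -30 0 0 0" --pt "0 0 -60 0 0 0" --pt "0 0 -80 0 0 0" --pt "2 -20 -90 0 0 0" --pt "5 -55 -90 0 0 0" --pt "8 -95 -90 0 0 0" --pt "11 -132 -90 0 0 0" --pt "13 -160 -90 0 0 0" --pt "15 -178 -90 0 0 0" --pt "15 -186 -90 0 0 0" --pt "15 -186 -90 0 0 0" --pt "15 -186 -90 0 0 0" --claw 62

```text
time: 12.6
eef_pos: [0.5015, -0.2495, 0.1865]
orientation: [0.201, 0.98, 0.0, 0.0]
wrist_force: [-0.2, -0.2, -0.5]
gripper_width: 0.726
grip_force: 0.0
```

```bash
cat >> h.py <<'E'
def pr(k,p):
    T=np.linalg.inv(k["cam_to_world"]);c=np.asarray(p)@T[:3,:3].T+T[:3,3];q=c@np.array(k["K"]).T;return q[:,:2]/q[:,2:]
def capfit(cam,name,x0,im,zt=.127):
    "cap xy by matching the coloured blob to the projected cap hull"
    k=robot.calibration(cam);a,b=HUE[name]
    hsv=cv2.cvtColor(im,cv2.COLOR_BGR2HSV);m=((hsv[...,0]>=a)&(hsv[...,0]<=b)&(hsv[...,1]>100)).astype(np.uint8)
    t=np.linspace(0,2*np.pi,40);C=np.c_[np.cos(t),np.sin(t)]*.017
    def sil(x):
        P=np.vstack([pr(k,np.c_[C+x,np.full(40,z)]) for z in(zt,zt-.026)])
        return cv2.fillConvexPoly(np.zeros(m.shape,np.uint8),cv2.convexHull(np.int32(P.round())),1)
    best=None
    for dx in np.arange(-.012,.0121,.001):
        for dy in np.arange(-.012,.0121,.001):
            s=sil(np.array(x0)+[dx,dy]);i=(s&m).sum()/s.sum()-.5*((1-s)&m&cv2.dilate(s,np.ones((9,9),np.uint8))).sum()/s.sum()
            if best is None or i>best[0]: best=(i,x0[0]+dx,x0[1]+dy)
    return np.round(best,3)
E
python3 - <<'E'
from h import *
w=robot.camera("wrist")
print(robot.sense()["eef_pos"],capfit("wrist","blue",[.501,-.250],w))
for d in robot.masks_of("wrist","station_green")[:2]:
    h=cv2.convexHull(np.argwhere(d["mask"])[:,::-1].astype(np.int32))[:,0]
    print(d["score"],circ(proj("wrist",h,.012),.041))
cv2.imwrite("pics/w7.png",np.hstack([cv2.resize(w,(400,300)),cv2.resize(robot.camera("scene")[60:240,100:340],(400,300))]))
E
```

```text
[ 0.50163889 -0.24924136  0.18640936] [ 0.906  0.501 -0.254]
```

View pics/w7.png

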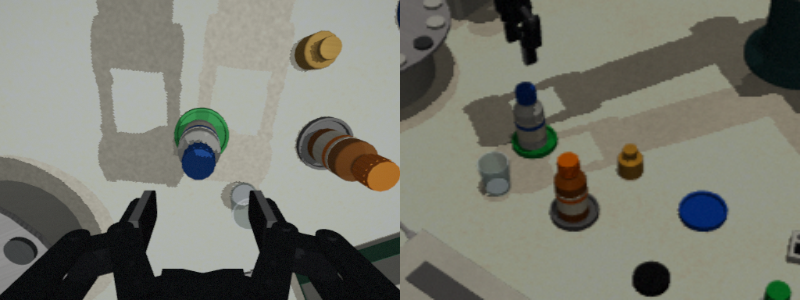

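The orange bottle stands in the grey tray, and the blue cap is just ahead of the fingers at (.501,-.253). Next I'll descend and grip.

Call:
arm_command --pt "-1 -3 10 0 0 0" --pt "-1 -3 35 0 0 0" --pt "-1 -3 60 0 0 0" --pt "-1 -3 78 0 0 0" --pt "-1 -3 87 0 0 0" --pt "-1 -3 90 0 0 0" --pt "-1 -3 90 0 0 0"

```text
time: 13.45
eef_pos: [0.5009, -0.253, 0.096]
orientation: [0.2, 0.98, 0.0, -0.0]
wrist_force: [1.1, 0.6, 0.3]
gripper_width: 0.724
grip_force: 0.0
```

Call:
arm_command --pt "0 0 0 0 0 0" --pt "0 0 0 0 0 0" --pt "0 0 0 0 0 0" --pt "0 0 0 0 0 0" --pt "0 0 0 0 0 0" --pt "0 0 0 0 0 0" --claw 20 --force 40

```text
time: 14.05
eef_pos: [0.5018, -0.2538, 0.0977]
orientation: [0.201, 0.98, -0.0, 0.001]
wrist_force: [-0.9, -0.3, 6.3]
gripper_width: 0.376
grip_force: 40.2
```

Call:
arm_command --pt "0 0 -3 0 0 0" --pt "0 0 -10 0 0 0" --pt "0 0 -25 0 0 0" --pt "0 0 -48 0 0 0" --pt "0 0 -75 0 0 0" --pt "0 0 -100 0 0 0" --pt "0 0 -118 0 0 0" --pt "0 0 -127 0 0 0" --pt "0 0 -130 0 0 0" --pt "0 0 -130 0 0 0"

```text
time: 15.05
eef_pos: [0.5006, -0.253, 0.2261]
orientation: [0.201, 0.98, 0.0, -0.0]
wrist_force: [0.4, -0.4, -2.8]
gripper_width: 0.379
grip_force: 40.1
```

Call:
arm_command --pt "3 6 0 0 0 0" --pt "11 18 0 0 0 0" --pt "23 40 0 0 0 0" --pt "39 68 0 0 0 0" --pt "57 99 0 0 0 0" --pt "76 131 0 0 0 0" --pt "95 164 0 0 0 0" --pt "114 197 0 0 0 0" --pt "132 228 0 0 0 0" --pt "147 255 0 0 0 0" --pt "159 275 0 0 0 0" --pt "167 289 0 0 0 0" --pt "171 296 0 0 0 0" --pt "172 297 0 0 0 0" --pt "172 297 0 0 0 0" --pt "172 297 0 0 0 0"

```text
time: 16.65
eef_pos: [0.4593, 0.0869, 0.226]
orientation: [0.201, 0.98, -0.0, -0.0]
wrist_force: [0.5, -0.2, -2.7]
gripper_width: 0.378
grip_force: 40.2
```

Run:
```python
from h import *
w=robot.camera("wrist")
for n in("station_blue","station_grey"):
  for d in robot.masks_of("wrist",n)[:2]:
    h=cv2.convexHull(np.argwhere(d["mask"])[:,::-1].astype(np.int32))[:,0]
    print(n,d["score"],circ(proj("wrist",h,.012),.041))
t=robot.camera("top");
for d in robot.masks_of("top","station_green")[:1]:
    h=cv2.convexHull(np.argwhere(d["mask"])[:,::-1].astype(np.int32))[:,0]
    print("green",circ(proj("top",h,.012),.041))
print(robot.sense()["eef_pos"],capfit("top","orange",[.588,-.084],t),capfit("top","green",[.608,.308],t))
```

```text
station_blue 0.88 (array([0.46089162, 0.08599611]), np.float64(0.0006771832374907126))
station_grey 0.92 (array([ 0.58447935, -0.08222072]), np.float64(0.0057581905152200566))
green (array([ 0.50043837, -0.24823608]), np.float64(0.0008570924283265442))
[0.4594484  0.08702639 0.22616622] [ 0.8    0.585 -0.082] [0.662 0.605 0.305]
```

Blue station confirmed at (.461,.086). I'll lower the bottle.

Call:
arm_command --pt "-1 0 8 0 0 0" --pt "-1 0 25 0 0 0" --pt "-1 0 50 0 0 0" --pt "-1 0 78 0 0 0" --pt "-1 0 100 0 0 0" --pt "-1 0 114 0 0 0" --pt "-1 0 121 0 0 0" --pt "-1 0 124 0 0 0" --pt "-1 0 126 0 0 0" --pt "-1 0 127 0 0 0" --pt "-1 0 128 0 0 0" --pt "-1 0 128 0 0 0"

```text
time: 18.1
eef_pos: [0.4607, 0.0872, 0.0988]
orientation: [0.201, 0.98, 0.0, 0.001]
wrist_force: [0.1, 0.2, -3.8]
gripper_width: 0.38
grip_force: 40.2
```

Call:
arm_command --pt "0 0 0.5 0 0 0" --pt "0 0 1 0 0 0" --pt "0 0 1.5 0 0 0" --pt "0 0 1.5 0 0 0"

```text
time: 18.5
eef_pos: [0.461, 0.0871, 0.0977]
orientation: [0.2, 0.98, 0.0, 0.001]
wrist_force: [-1.5, -0.2, 5.6]
gripper_width: 0.376
grip_force: 40.9
```

Call:
arm_command --pt "0 0 0 0 0 0" --pt "0 0 0 0 0 0" --pt "0 0 0 0 0 0" --pt "0 0 0 0 0 0" --pt "0 0 0 0 0 0" --pt "0 0 -10 0 0 0" --pt "0 0 -30 0 0 0" --pt "0 0 -60 0 0 0" --pt "0 0 -85 0 0 0" --pt "-4 22 -90 0 0 0" --pt "-11 60 -90 0 0 0" --pt "-19 103 -90 0 0 0" --pt "-27 147 -90 0 0 0" --pt "-35 190 -90 0 0 0" --pt "-42 226 -90 0 0 0" --pt "-46 250 -90 0 0 0" --pt "-48 259 -90 0 0 0" --pt "-48 259 -90 0 0 0" --pt "-48 259 -90 0 0 0" --claw 62

```text
time: 20.4
eef_pos: [0.6056, 0.3056, 0.1867]
orientation: [0.201, 0.98, -0.0, -0.0]
wrist_force: [0.0, 0.0, -0.0]
gripper_width: 0.728
grip_force: 0.0
```

Run:
```python
from h import *
w=robot.camera("wrist")
print(robot.sense()["eef_pos"],capfit("wrist","green",[.607,.306],w))
for d in robot.masks_of("wrist","station_orange")[:2]:
    h=cv2.convexHull(np.argwhere(d["mask"])[:,::-1].astype(np.int32))[:,0]
    print(d["score"],circ(proj("wrist",h,.012),.041))
cv2.imwrite("pics/w8.png",np.hstack([cv2.resize(w,(400,300)),cv2.resize(robot.camera("scene")[90:300,160:440],(400,300))]))
```

```text
[0.6055285  0.30536619 0.18677858] [0.885 0.607 0.305]
0.94 (array([0.61027907, 0.30748368]), np.float64(0.0006946740128201682))
0.61 (array([0.52427922, 0.41727523]), np.float64(0.013095406219222715))
```

View pics/w8.png

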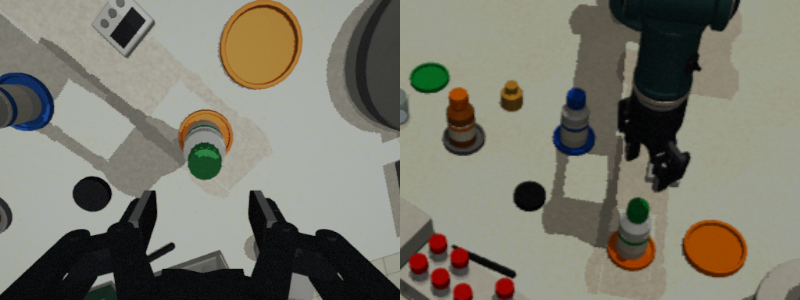

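The blue bottle stands upright in the blue tray. The green bottle is in the small orange tray ahead of the fingers, so I'll grip it.

Call:
arm_command --pt "-1 0 10 0 0 0" --pt "-1 0 35 0 0 0" --pt "-1 0 60 0 0 0" --pt "-1 0 78 0 0 0" --pt "-1 0 87 0 0 0" --pt "-1 0 90 0 0 0" --pt "-1 0 90 0 0 0"

```text
time: 21.25
eef_pos: [0.6071, 0.3058, 0.0966]
orientation: [0.201, 0.98, -0.0, -0.0]
wrist_force: [0.4, 0.3, 0.2]
gripper_width: 0.72
grip_force: 0.0
```

Call:
arm_command --pt "0 0 0 0 0 0" --pt "0 0 0 0 0 0" --pt "0 0 0 0 0 0" --pt "0 0 0 0 0 0" --pt "0 0 0 0 0 0" --pt "0 0 0 0 0 0" --claw 20 --force 40

```text
time: 21.85
eef_pos: [0.6083, 0.3067, 0.0984]
orientation: [0.2, 0.98, 0.001, 0.001]
wrist_force: [0.3, -0.1, 5.6]
gripper_width: 0.378
grip_force: 40.4
```

Call:
arm_command --pt "0 0 -3 0 0 0" --pt "0 0 -10 0 0 0" --pt "0 0 -25 0 0 0" --pt "0 0 -48 0 0 0" --pt "0 0 -77 0 0 0" --pt "0 0 -106 0 0 0" --pt "0 0 -130 0 0 0" --pt "0 0 -146 0 0 0" --pt "0 0 -153 0 0 0" --pt "0 0 -155 0 0 0" --pt "0 0 -155 0 0 0"

```text
time: 22.95
eef_pos: [0.6065, 0.3058, 0.2506]
orientation: [0.201, 0.98, -0.001, -0.001]
wrist_force: [0.8, 0.2, -2.9]
gripper_width: 0.381
grip_force: 40.0
```

Call:
arm_command --pt "-1 -5 0 0 0 0" --pt "-4 -19 0 0 0 0" --pt "-9 -42 0 0 0 0" --pt "-16 -73 0 0 0 0" --pt "-24 -110 0 0 0 0" --pt "-33 -151 0 0 0 0" --pt "-42 -194 0 0 0 0" --pt "-51 -238 0 0 0 0" --pt "-61 -282 0 0 0 0" --pt "-70 -326 0 0 0 0" --pt "-80 -370 0 0 0 0" --pt "-89 -412 0 0 0 0" --pt "-97 -450 0 0 0 0" --pt "-104 -483 0 0 0 0" --pt "-110 -511 0 0 0 0" --pt "-115 -532 0 0 0 0" --pt "-118 -545 0 0 0 0" --pt "-119 -550 0 0 0 0" --pt "-119 -550 0 0 0 0" --pt "-119 -550 0 0 0 0"

```text
time: 24.95
eef_pos: [0.5004, -0.2456, 0.2515]
orientation: [0.2, 0.98, 0.0, -0.0]
wrist_force: [0.6, 1.0, -3.0]
gripper_width: 0.379
grip_force: 40.2
```

Run:
```python
from h import *
w=robot.camera("wrist")
for d in robot.masks_of("wrist","station_green")[:2]:
    h=cv2.convexHull(np.argwhere(d["mask"])[:,::-1].astype(np.int32))[:,0]
    print("green",d["score"],circ(proj("wrist",h,.012),.041))
t=robot.camera("top");
for d in robot.masks_of("top","station_orange")[:2]:
    h=cv2.convexHull(np.argwhere(d["mask"])[:,::-1].astype(np.int32))[:,0]
    print("orange",circ(proj("top",h,.012),.041))
print(robot.sense()["eef_pos"])
```

```text
green 0.87 (array([ 0.50231816, -0.2515009 ]), np.float64(0.0011764106711254223))
green 0.26 (array([ 0.61438765, -0.06075847]), np.float64(0.01912173269271905))
orange (array([0.60799599, 0.30779312]), np.float64(0.0007033543153616142))
orange (array([0.51353688, 0.41611231]), np.float64(0.015523333866422826))
[ 0.50070132 -0.24559862  0.25174351]
```

Call:
arm_command --pt "-1 -3 8 0 0 0" --pt "-1 -3 25 0 0 0" --pt "-1 -3 50 0 0 0" --pt "-1 -3 80 0 0 0" --pt "-1 -3 108 0 0 0" --pt "-1 -3 130 0 0 0" --pt "-1 -3 142 0 0 0" --pt "-1 -3 148 0 0 0" --pt "-1 -3 151 0 0 0" --pt "-1 -3 152 0 0 0" --pt "-1 -3 153 0 0 0" --pt "-1 -3 153 0 0 0"

```text
time: 26.35
eef_pos: [0.5008, -0.25, 0.0997]
orientation: [0.201, 0.98, -0.0, 0.001]
wrist_force: [-0.1, -0.5, -1.6]
gripper_width: 0.376
grip_force: 40.2
```

Call:
arm_command --pt "0 0 0.5 0 0 0" --pt "0 0 1 0 0 0" --pt "0 0 1.5 0 0 0" --pt "0 0 1.5 0 0 0"

```text
time: 26.75
eef_pos: [0.5009, -0.25, 0.0984]
orientation: [0.201, 0.98, -0.0, 0.001]
wrist_force: [-1.3, 1.3, 5.1]
gripper_width: 0.378
grip_force: 40.8
```

Call:
arm_command --pt "0 0 0 0 0 0" --pt "0 0 0 0 0 0" --pt "0 0 0 0 0 0" --pt "0 0 0 0 0 0" --pt "0 0 0 0 0 0" --pt "0 0 -10 0 0 0" --pt "0 0 -30 0 0 0" --pt "0 0 -60 0 0 0" --pt "0 0 -85 0 0 0" --pt "-2 20 -90 0 0 0" --pt "-4 55 -90 0 0 0" --pt "-7 95 -90 0 0 0" --pt "-10 132 -90 0 0 0" --pt "-12 160 -90 0 0 0" --pt "-14 179 -90 0 0 0" --pt "-14 186 -90 0 0 0" --pt "-14 186 -90 0 0 0" --pt "-14 186 -90 0 0 0" --claw 62

```text
time: 28.55
eef_pos: [0.5858, -0.0847, 0.1874]
orientation: [0.201, 0.98, -0.0, -0.0]
wrist_force: [-0.6, -0.3, -0.7]
gripper_width: 0.727
grip_force: 0.0
```

Run:
```python
from h import *
w=robot.camera("wrist")
print(robot.sense()["eef_pos"],capfit("wrist","orange",[.587,-.084],w))
cv2.imwrite("pics/w9.png",np.hstack([cv2.resize(w,(400,300)),cv2.resize(robot.camera("scene")[60:270,120:400],(400,300))]))
```

```text
[ 0.58569578 -0.08495195  0.18733957] [ 0.869  0.586 -0.086]
```

View pics/w9.png

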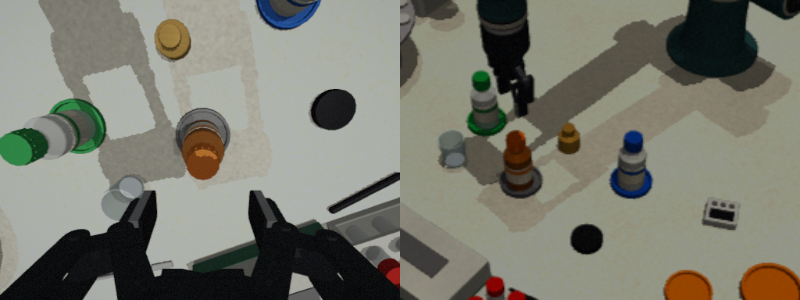

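The green and blue bottles are upright in their own trays. The orange one is between the fingers, so I'll grip it.

Call:
arm_command --pt "0 0 10 0 0 0" --pt "0 0 35 0 0 0" --pt "0 0 60 0 0 0" --pt "0 0 79 0 0 0" --pt "0 0 88 0 0 0" --pt "0 0 91 0 0 0" --pt "0 0 91 0 0 0"

```text
time: 29.35
eef_pos: [0.586, -0.0843, 0.0961]
orientation: [0.201, 0.98, -0.0, -0.0]
wrist_force: [0.6, 1.0, -0.6]
gripper_width: 0.725
grip_force: 0.0
```

Call:
arm_command --pt "0 0 0 0 0 0" --pt "0 0 0 0 0 0" --pt "0 0 0 0 0 0" --pt "0 0 0 0 0 0" --pt "0 0 0 0 0 0" --pt "0 0 0 0 0 0" --claw 20 --force 40

```text
time: 29.95
eef_pos: [0.5873, -0.0844, 0.0977]
orientation: [0.2, 0.98, -0.0, 0.001]
wrist_force: [-0.5, -0.4, 5.9]
gripper_width: 0.376
grip_force: 40.2
```

Call:
arm_command --pt "0 0 -3 0 0 0" --pt "0 0 -10 0 0 0" --pt "0 0 -25 0 0 0" --pt "0 0 -46 0 0 0" --pt "0 0 -70 0 0 0" --pt "0 0 -90 0 0 0" --pt "0 0 -104 0 0 0" --pt "0 0 -110 0 0 0" --pt "0 0 -110 0 0 0"

```text
time: 30.85
eef_pos: [0.5866, -0.0841, 0.2073]
orientation: [0.201, 0.98, 0.0, 0.001]
wrist_force: [0.4, 0.5, -1.7]
gripper_width: 0.383
grip_force: 39.8
```

Call:
arm_command --pt "2 5 0 0 0 0" --pt "7 18 0 0 0 0" --pt "15 40 0 0 0 0" --pt "25 69 0 0 0 0" --pt "38 104 0 0 0 0" --pt "52 142 0 0 0 0" --pt "66 181 0 0 0 0" --pt "80 220 0 0 0 0" --pt "94 258 0 0 0 0" --pt "106 293 0 0 0 0" --pt "117 323 0 0 0 0" --pt "125 346 0 0 0 0" --pt "131 361 0 0 0 0" --pt "134 368 0 0 0 0" --pt "134 369 0 0 0 0" --pt "134 369 0 0 0 0"

```text
time: 32.45
eef_pos: [0.6077, 0.3072, 0.2059]
orientation: [0.201, 0.98, -0.0, -0.0]
wrist_force: [0.4, -1.4, -1.5]
gripper_width: 0.383
grip_force: 40.0
```

Run:
```python
from h import *
w=robot.camera("wrist")
for d in robot.masks_of("wrist","station_orange")[:2]:
    h=cv2.convexHull(np.argwhere(d["mask"])[:,::-1].astype(np.int32))[:,0]
    print(d["score"],circ(proj("wrist",h,.012),.041))
print(robot.sense()["eef_pos"])
```

```text
0.64 (array([0.52830948, 0.42203909]), np.float64(0.012854132700787814))
0.58 (array([0.61058926, 0.30712836]), np.float64(0.0006253392990171176))
[0.60798899 0.3067084  0.20616665]
```

Call:
arm_command --pt "-1 0 8 0 0 0" --pt "-1 0 25 0 0 0" --pt "-1 0 48 0 0 0" --pt "-1 0 72 0 0 0" --pt "-1 0 90 0 0 0" --pt "-1 0 100 0 0 0" --pt "-1 0 104 0 0 0" --pt "-1 0 106 0 0 0" --pt "-1 0 107 0 0 0" --pt "-1 0 108 0 0 0" --pt "-1 0 108 0 0 0"

```text
time: 33.65
eef_pos: [0.6093, 0.3078, 0.0991]
orientation: [0.201, 0.98, 0.0, 0.001]
wrist_force: [-0.8, -0.2, -1.5]
gripper_width: 0.384
grip_force: 40.0
```

Call:
arm_command --pt "0 0 0.5 0 0 0" --pt "0 0 1 0 0 0" --pt "0 0 1.5 0 0 0" --pt "0 0 1.5 0 0 0"

```text
time: 34.05
eef_pos: [0.6093, 0.3077, 0.0978]
orientation: [0.201, 0.98, 0.0, 0.001]
wrist_force: [-1.1, -0.1, 3.9]
gripper_width: 0.375
grip_force: 40.5
```

Contact, so I'll release and retreat upward and back.

Call:
arm_command --pt "0 0 0 0 0 0" --pt "0 0 0 0 0 0" --pt "0 0 0 0 0 0" --pt "0 0 0 0 0 0" --pt "0 0 0 0 0 0" --pt "0 0 -10 0 0 0" --pt "0 0 -30 0 0 0" --pt "0 0 -60 0 0 0" --pt "0 0 -90 0 0 0" --pt "0 0 -110 0 0 0" --pt "30 0 -120 0 0 0" --pt "70 0 -120 0 0 0" --pt "110 0 -120 0 0 0" --pt "150 0 -120 0 0 0" --pt "170 0 -120 0 0 0" --pt "170 0 -120 0 0 0" --pt "170 0 -120 0 0 0" --pt "170 0 -120 0 0 0" --claw 62

```text
time: 35.85
eef_pos: [0.4537, 0.374, 0.217]
orientation: [0.201, 0.98, 0.0, 0.001]
wrist_force: [-0.1, -0.2, -0.2]
gripper_width: 0.726
grip_force: 0.0
```

Run:
```python
from h import *
t=robot.camera("top")
cv2.imwrite("pics/f.png",np.hstack([cv2.resize(t,(400,300)),cv2.resize(robot.camera("scene")[90:300,120:400],(400,300))]))
for n,x in(("orange",[.608,.307]),("blue",[.461,.087]),("green",[.501,-.249])): print(n,capfit("top",n,x,t))
print(robot.masks_of("top","beaker")[0]["centre"],robot.masks_of("top","dish")[0]["centre"],robot.masks_of("top","weight")[0]["centre"])
```

```text
orange [0.686 0.606 0.304]
blue [0.579 0.458 0.087]
green [ 0.666  0.498 -0.249]
[388.5, 168.4] [253.1, 163.8] [323.3, 234.3]
```

View pics/f.png

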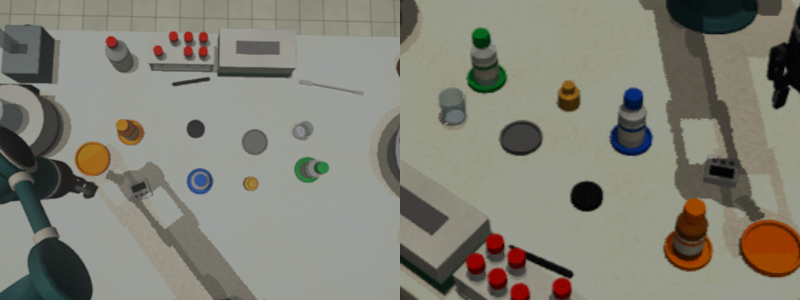

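All three bottles stand upright in their matching trays, the grey tray is empty, and the beaker, weight and dish haven't moved. I'll hand the job in.

```bash
python3 -c "
from plant import robot
print(robot.close_job())"
```

```text
the job is handed in; nothing more can be done
None
```

The job is handed in: all three bottles stand upright in their matching stations after parking the orange one in grey, and the last camera views showed the beaker, weight and dish undisturbed.

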